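# Sight the pole bore of a puppet fish with a rod

### The job

We are checking that the pole bore of this puppet fish runs plumb, and its red lacquer is still tacky, so nothing at all may touch the fish. Slide the white paddle along the bench (do not pick it up) until its white blade lies centred under the bore, then take the sighting rod from the rack and lower it down through the bore from the fish's back until its tip hangs about halfway between the belly and the paddle, touching neither. Finish while still holding the rod there, still, plumb and centred in the bore, so I can sight the gap around it; leave the bell, the fin, the marking gauge and the scraper alone.

Things in the scene. Friction and masses are not known exactly. Their poses are not given: they have to be found in the camera images.
- vise: Small blue steel bench vise bolted to the bench, never moves. Origin: on the bench under the middle of its jaws. Jaws 80 mm wide (along its y), close along its x, tops 115 mm above the bench; round base with bolt lugs, 66 mm radius. The slide and screw run out along its -x to 176 mm from the origin, 48 mm above the bench, with a 100 mm tommy bar (along y, slightly sloped) through the screw's head, which may sit up to 30 mm off centre and reaches at most 72 mm towards -y.
- fish: Carved pale-wood fish body held in the vise, upright as it swims, fixed to the vise, 303 mm long, 59 mm wide and 64 mm high at the bore. Origin: on the bore's axis at mid height, 95 mm above the bench, 150 mm along the vise's -y from the vise's origin. Its axes are the vise's: nose 98 mm along -y, rear 205 mm along +y (the jaws grip it from y = 110 to 190 mm). The bore runs vertically (z) right through from back to belly and is lined with red lacquer.
- bore_top (a point): Centre of the bore's mouth in the fish's back, 127 mm above the bench. The bore is round, 28 mm in diameter, vertical, 64 mm long.
- bore_bottom (a point): Centre of the bore's mouth in the belly, 63 mm above the bench, straight below bore_top; z up.
- paddle: Loose flat wooden lacquer paddle, 12 mm thick, lying on the bench. Origin: underside, middle of the white blade. The blade measures 100 mm (its x) by 90 mm (its y), white on top; the brown handle, 28 mm wide (its y), runs out along its -x from x = -50 to x = -170 mm. About 0.08 to 0.15 kg.
- paddle_grip (a point): Point in the paddle's handle, 120 mm along -x from the blade's middle, 6 mm above the bench.
- rack: Fixed wooden tool rack. Origin: on the bench under its middle. Top board 60 mm (its x) by 110 mm (its y), 15 mm thick, top at 145 mm above the bench, on two end boards; one 14 mm hole in the middle of the top.
- rod: Sighting rod that hangs upright through the rack's hole: straight steel shank 8 mm in diameter and 130 mm long, then a round pale wooden handle with red bands 22 mm in diameter and 64 mm long, whose shoulder rests on the rack's top. Origin: the centre of the shank's lower tip (15 mm above the bench in the rack); z along the rod towards the handle, whose top is at z = 194 mm. About 0.05 to 0.1 kg.
- rod_tip (a point): Centre of the shank's lower tip.
- rod_handle (a point): On the rod's axis inside the handle, 168 mm above the tip, where to grip (183 mm above the bench in the rack).
- bell: Loose brass bell, 52 mm in diameter, 66 mm high, standing on the bench; origin under its middle. To be left alone.
- fin: Loose red-lacquered fin, 86 by 48 mm, 9 mm thick, lying flat; origin under its middle. To be left alone.
- gauge: Loose wooden marking gauge lying on the bench: fence block 60 mm wide and 57 mm high at the origin, beam 18 mm square from 150 mm along its -x to 40 mm along its +x. To be left alone.
- scraper: Loose scraper lying flat, 185 mm long along its x (dark horn handle to -x, steel blade to +x), 30 mm wide, 16 mm high; origin at the handle's front end. To be left alone.

How it is judged (in metres and radians):
On the way, in this order (a step that is already met when the one before it is completed fails the run):
1. the paddle lies flat on the bench with its blade centred under the bore (within 20 mm), before the rod enters the fish (horizontal distance between paddle and bore_bottom below 0.02 m and height (world z) of paddle below 0.004 m and angle between paddle's own z axis and vertical below 0.06 rad and not (horizontal distance between rod_tip and bore_bottom below 0.03 m and z of rod_tip in the frame of bore_top below 0 m)), for 0.2 s.
2. the rod's tip goes down into the bore from the back (horizontal distance between rod_tip and bore_top below 0.012 m and z of rod_tip in the frame of bore_top below -0.005 m and z of rod_tip in the frame of bore_bottom above 0.005 m), for 0.1 s.
At the end, for the whole second after the job is handed in: Rod still held, at rest, plumb within 3 deg, through the bore: tip within 4.5 mm of the bore axis, 12 to 40 mm below the belly, touching neither fish, paddle nor rack; paddle flat on the bench, blade middle within 20 mm of the axis; bystanders within 15 mm of their start (horizontal distance between paddle and bore_bottom below 0.02 m and height (world z) of paddle below 0.004 m and angle between paddle's own z axis and vertical below 0.06 rad and horizontal distance between rod_tip and bore_bottom below 0.0045 m and angle between rod's own z axis and vertical below 0.05 rad and z of rod_tip in the frame of bore_bottom between -0.04 and -0.012 m and linear speed of rod below 0.01 m/s and contact force between the fingers and rod above 1 N and contact force between rod and fish below 0.2 N and contact force between rod and paddle below 0.2 N and contact force between rod and rack below 0.2 N and distance of each of bell, fin, gauge, scraper from where it was at the start of the episode below 0.015 m); the arm keeps its last pose, push and grip.
It fails at once if something touches the fish (over 0.5 N) (contact force between fish and anything else above 0.5 N).
It fails at once if the rod touches the paddle (over 0.5 N) (contact force between rod and paddle above 0.5 N).
It fails at once if the paddle is picked up or tipped instead of slid (over 12 mm off the bench or 10 degrees) (height (world z) of paddle above 0.012 m or angle between paddle's own z axis and vertical above 0.175 rad).
It fails at once if the bell, fin, marking gauge or scraper is disturbed (over 15 mm) (distance of any of bell, fin, gauge, scraper from where it was at the start of the episode above 0.015 m).
It also fails if it takes over 61 s, if anything falls off the work surface, if the arm or the gripper's body presses on something with over 40 N, if the wrist force passes 120 N, or if a joint passes its speed limit or range.

### The arm

A 6-joint arm with a two-finger parallel gripper is mounted at the origin on the work surface. World frame = base frame: x ahead of the robot, y to its left, z up, the work surface at z = 0. Lengths are in mm, angles in rad, forces in N, time in s.
With the tool pointing down it reaches from about 275 to 1000 mm from the base axis. Payload 8.4 kg.
Tool frame: the origin (TCP) lies at the very end of the fingers, on their centre line; the grasp point (between the pads) lies 19 mm behind it; z points along the fingers, y is the direction in which the jaws open and shut (so a half turn about z gives the same grasp; the last joint's range is limited). The gripper opens to 85 mm and grips with 20 to 120 N. Pads are 22 mm wide; open, the fingers measure 114 mm over their backs; the gripper's body (76 mm by 85 mm) begins 54 mm behind the grasp point. The pads swing forward as they close: fully open they stand 13 mm farther back than shut.
Start: joints at [-1.195, 0.353, 1.633, -0, 1.155, -0.002], TCP at [230.547, -580.927, 231.281] pointing down, gripper open.
Joint ranges: [-2.63, 2.63], [-0.92, 2.1], [0.06, 2.66], [-1.3, 4.44], [0, 2.69], [-3.02, 3.02]. Speed limits (rad/s): [2.22, 2.22, 2.79, 3.14, 3.14, 3.14].

### API

Orientations are given as [roll, pitch, yaw] about the fixed x, y, z axes, in that order (R = Rz(yaw) Ry(pitch) Rx(roll)).
In Python, from rig import readout, grab_frame, calibration, r gives the robot as it stands. The module is installed in compiled form; this text tells all that it offers.
- The arm moves only by the tool play_rows, never from a script. Its argument "rows" is a list of rows, each a list of 3 entries, a list of its own where there are three numbers: the closure in counts, from 0 (fully open) to 255 (shut), then the shift along the tool's x, y, z in cm, then the turn, a rotation vector about the tool's x, y, z in rad. In form: [[gripper, [dx, dy, dz], [rx, ry, rz]], ...]. A call has 1 to 12 rows; each row is the pose to reach, as a shift and turn from the pose commanded when the call began, along the tool's axes at that moment; what a row does not reach only later rows make up. A row lasts 1/12 s, in which the tool goes at most 41.7 mm and 7.16 degrees, less where a joint would pass 70% of its speed; a pose out of reach is approached as far as the arm can. A call with a gripper value outside its range is refused whole. The fingers move at their own pace and stop on an object; "squeeze" is the grip in N (left out, the last holds). Time passes only in rows, so rows that repeat a pose let the fingers close. It gives the time, the measured TCP pose, the force and the opening at its end, in the units of the state.
- readout.sense(): the state, without advancing time (a new reading comes with each control period).
- grab_frame(name): name is "side" or "top" or "wrist"; returns (picture, depth): 480x640x3 uint8, red, green, blue; 480x640 float32, mm along the optical axis (not along the pixel's ray), 0 where there is no reading.
- calibration(name): a dict with "vfov" (degrees; the focal length in pixels is half the picture's height over the tangent of half this angle, whatever the lens; pixels are square), "cx", "cy" (the principal point, pixels), "cam_to_world" (4x4, takes a point from camera to world coordinates). Camera axes: x right, y down, z forward; pixel columns grow to the right and rows downward; lengths in mm; the calibration is good to about 2 mm. A picture is of the moment at which its call begins: read the wrist's pose just before it. calibration takes no time and is no camera call; for the wrist camera it gives the pose at the moment of the call.
- r.sign_off(): hands the job in, once; it reports no verdict.
The state is a dict: "clock": time; "qpos": joint angles; "qvel": joint speeds; "joint_efforts": joint torques, N m; "eef_pos": TCP position; "tcp_rot": TCP orientation; "contact_force": force on the tool from outside, world axes, zero at the start; "wrist_torque": the same for the moment, N m; "opening": opening from 0.0 (shut) to 1.0 (fully open).
Only numpy, scipy, OpenCV 4.12 (cv2) and the standard library are available. Lean on these libraries where they do the work, as an engineer would, in place of code of your own. Each camera call takes 0.05 s, during which the arm holds its last target.

## Working session

There is one attempt and no reset: what is moved stays moved. The work goes in short steps, Python scripts to look and compute and a tool call to move; the robot and the scene stay as the last step left them, time stands still between calls to the robot, and variables do not carry over. Pictures are saved under pics/ and viewed, and the job is handed in when it is done.

Besides the shell and the picture viewer there is one more tool, called by a JSON object that holds its "method" and its "body". play_rows: Moves the arm, as the interface text tells. Its arguments: {"type":"object","properties":{"rows":{"type":"array"},"squeeze":{"type":"number"}},"required":["rows"]}

```bash
mkdir -p pics; python3 - <<'E'
from rig import readout, grab_frame, calibration, r
import cv2,numpy as np
print(readout.sense())
for n in ["side","top","wrist"]:
    c=calibration(n);print(n,c)
    p,d=grab_frame(n)
    cv2.imwrite(f"pics/{n}0.png",p[:,:,::-1]);np.savez(f"pics/{n}0.npz",p=p,d=d,M=c["cam_to_world"],v=c["vfov"],cx=c["cx"],cy=c["cy"])
E
```

```text
{'clock': 0.0, 'qpos': array([-1.19537616e+00,  3.53656498e-01,  1.63416372e+00, -1.60193144e-05,
        1.15519532e+00, -2.39164966e-03]), 'qvel': array([ 1.27214844e-03, -2.77942423e-04,  6.96161223e-04,  3.94552660e-04,
       -4.98595837e-05, -2.96712243e-05]), 'joint_efforts': array([-2.49342411e-03, -6.05259418e+01, -3.42069268e+01, -2.50685289e-04,
        9.50804504e-03, -2.74541128e-05]), 'eef_pos': array([ 230.37418892, -580.46275633,  230.54380842]), 'tcp_rot': array([-3.14016974e+00,  1.12433569e-05,  3.77818307e-01]), 'contact_force': array([-0.28554367,  0.08704941, -0.25425004]), 'wrist_torque': array([ 0.0021198 ,  0.02734397, -0.01703848]), 'opening': 1.001340341493684}
side {'vfov': 43.41923912308268, 'cx': 324.0277450504075, 'cy': 241.15938175602395, 'cam_to_world': array([[-8.36468259e-01, -3.67966314e-01,  4.06105458e-01,
         1.02253407e+02],
       [-5.47980466e-01,  5.69977245e-01, -6.12244518e-01,
         7.65165134e+02],
       [-6.18551206e-03, -7.34660964e-01, -6.78406226e-01,
         9.42587554e+02],
       [ 0.00000000e+00,  0.00000000e+00,  0.000
[... 222 characters left out ...]
,
       [-9.99679136e-01, -2.53041124e-02, -1.15199091e-03,
        -1.70283291e+01],
       [ 5.76141724e-03, -1.82856450e-01, -9.83122742e-01,
         1.38024284e+03],
       [ 0.00000000e+00,  0.00000000e+00,  0.00000000e+00,
         1.00000000e+00]])}
wrist {'vfov': 70.13138700343896, 'cx': 324.2226236451751, 'cy': 247.0022026862046, 'cam_to_world': array([[ 3.68984066e-01, -8.97558817e-01, -2.41327430e-01,
         2.90600552e+02],
       [-9.29435304e-01, -3.56574563e-01, -9.48925495e-02,
        -5.56171800e+02],
       [-8.79578538e-04,  2.59312072e-01, -9.65793185e-01,
         3.73277791e+02],
       [ 0.00000000e+00,  0.00000000e+00,  0.00000000e+00,
         1.00000000e+00]])}
```

View pics/side0.png

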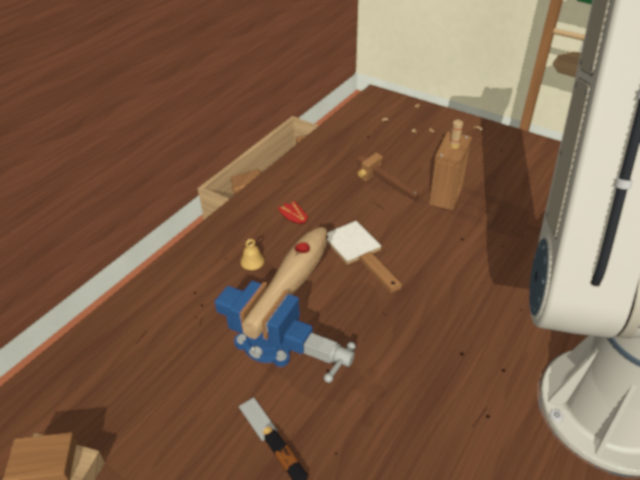

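View pics/top0.png

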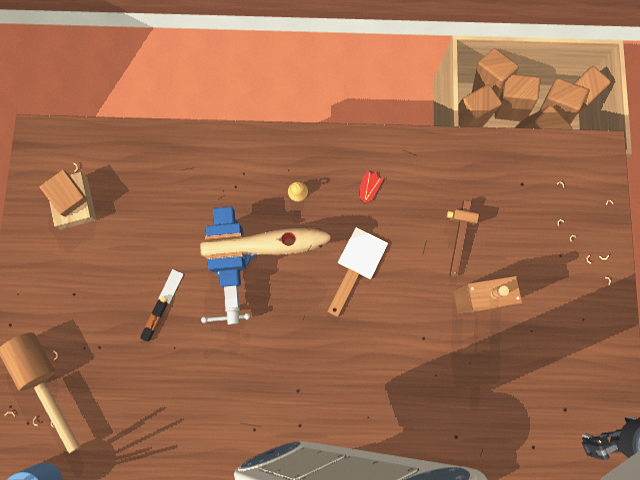

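View pics/wrist0.png

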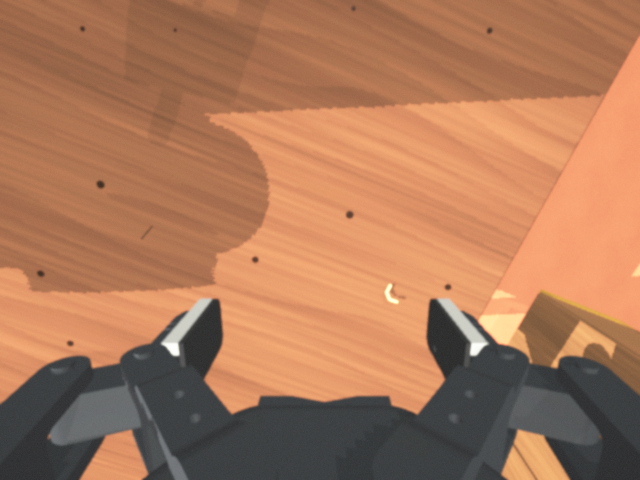

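Top view: bore at about (288,239), paddle blade (363,253) with its handle end at (335,311), rod handle (503,291), gauge (463,215), bell (297,191). Next I measure these.

```bash
cat > h.py <<'E'
import numpy as np,cv2
def load(f):
    z=np.load(f); return {k:z[k] for k in z.files}
def f_of(z): return 240/np.tan(np.radians(float(z['v']))/2)
def cloud(z):
    f=f_of(z);v,u=np.mgrid[0:480,0:640];d=z['d']
    P=np.stack([(u-z['cx'])/f*d,(v-z['cy'])/f*d,d],-1)
    return P@z['M'][:3,:3].T+z['M'][:3,3]
def pix2plane(z,u,v,h):
    f=f_of(z);r=np.array([(u-z['cx'])/f,(v-z['cy'])/f,1]);r=z['M'][:3,:3]@r;t=z['M'][:3,3]
    return t+r*(h-t[2])/r[2]
def proj(z,p):
    q=z['M'][:3,:3].T@(np.asarray(p)-z['M'][:3,3]);f=f_of(z)
    return q[0]/q[2]*f+z['cx'],q[1]/q[2]*f+z['cy']
E
python3 - <<'E'
from h import *
z=load("pics/top0.npz");X=cloud(z);p=z['p'].astype(int)
print("table z",np.median(X[350:400,420:600,2]), X[340,200])
hsv=cv2.cvtColor(z['p'],cv2.COLOR_RGB2HSV)
def stat(name,m):
    n,l,s,c=cv2.connectedComponentsWithStats(m.astype(np.uint8))
    for i in range(1,n):
        if s[i,4]>60: 
            q=X[l==i];print(name,s[i],c[i].round(1),np.median(q,0).round(1))
box=np.zeros((480,640),bool);box[130:360,140:600]=1
w=box&(hsv[...,1]<50)&(hsv[...,2]>170);stat("white",w)
red=box&(hsv[...,1]>190)&((hsv[...,0]<6)|(hsv[...,0]>174));stat("red",red)
# paddle
ww=w.copy();ww[:,:325]=0;ww[:,400:]=0
ww[:215]=0;ww[290:]=0
cnt=max(cv2.findContours(ww.astype(np.uint8),0,2)[0],key=cv2.contourArea)
r=cv2.minAreaRect(cnt);print(r)
b=cv2.boxPoints(r);B=np.array([pix2plane(z,u,v,12) for u,v in b]);print(B.round(1),B.mean(0).round(1))
for n,u,v,h in [("handle end",335,311,12),("bore top",288,239,127),("rodtop",503,291,209),("rackTL",467,286,145),("rackTR",518,277,145),("rackBR",522,304,145),("rackBL",470,312,145),("nose",329,238,95),("jawtop",223,215,115),("jawbot",229,277,115),("gauge end",455,275,9),("gauge fence",463,215,57),("fin",371,186,9),("bell",297,191,60),("tommy",234,317,50),("jawside",210,262,110)]:
    print(n,pix2plane(z,u,v,h).round(1),X[v,u].round(1))
E
python3 - <<'E'
import cv2
p=cv2.imread('pics/top0.png')
c=p[170:340,180:540];cv2.imwrite('pics/topc.png',cv2.resize(c,(792,374),interpolation=cv2.INTER_CUBIC))
c=p[195:285,255:400];cv2.imwrite('pics/topd.png',cv2.resize(c,(790,490),interpolation=cv2.INTER_CUBIC))
E
```

```text
table z -1.5919708925314353 [385.20996598 277.7988503    1.80277877]
white [ 338  228   50   51 1447] [362.7 252.8] [ 608.3 -115.1   11.1]
white [159 269  24  34 373] [171.1 284.6] [517.5 357.8   3. ]
white [207 286  31  39 491] [228.8 305.6] [465.8 200.5  59.7]
((362.70001220703125, 252.60000610351562), (36.671512603759766, 39.80200958251953), 26.56505012512207)
[[ 583.2  -52.1   12. ]
 [ 674.6  -95.    12. ]
 [ 634.9 -177.5   12. ]
 [ 544.5 -133.9   12. ]] [ 609.3 -114.6   12. ]
handle end [462.9 -48.7  12. ] [463.2 -48.8   7.1]
bore top [617.2  64.9 127. ] [640.5  73.1   1.8]
rodtop [ 502.2 -397.   209. ] [ 501.9 -396.   212.1]
rackTL [ 517.8 -338.   145. ] [ 518.4 -339.5  139.3]
rackTR [ 540.8 -452.4  145. ] [ 559.5 -504.4   -2.6]
rackBR [ 481.  -458.9  145. ] [ 492.7 -512.5   -4.7]
rackBL [ 460.5 -343.4  145. ] [ 469.5 -381.9   -1. ]
nose [628.  -29.1  95. ] [626.9 -29.1 100.7]
jawtop [672.3 218.9 115. ] [677.  222.7  94.4]
jawbot [527.9 196.8 115. ] [532.8 204.1  72.2]
gauge end [ 559.1 -344.2    9. ] [ 558.1 -342.4   16.4]
gauge fence [ 700.7 -354.9   57. ] [ 701.8 -356.1   52.5]
fin [ 782.  -133.9    9. ] [ 782.4 -134.     7.6]
bell [749.8  51.6  60. ] [756.5  52.9  35.6]
tommy [440.6 190.7  50. ] [440.2 189.1  60.1]
jawside [562.  243.3 110. ] [560.7 241.5 118.8]
```

View pics/topc.png

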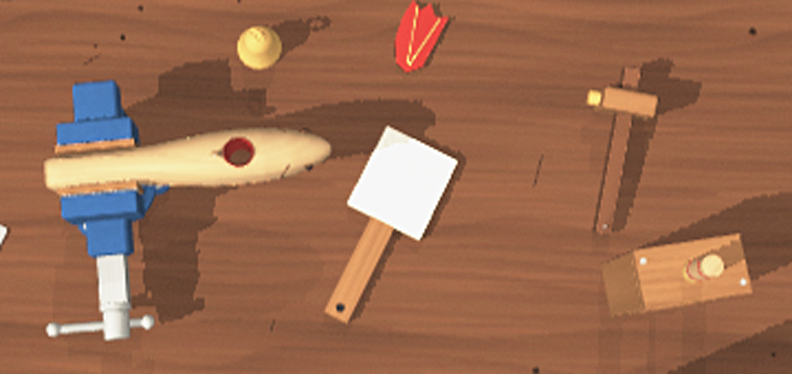

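View pics/topd.png

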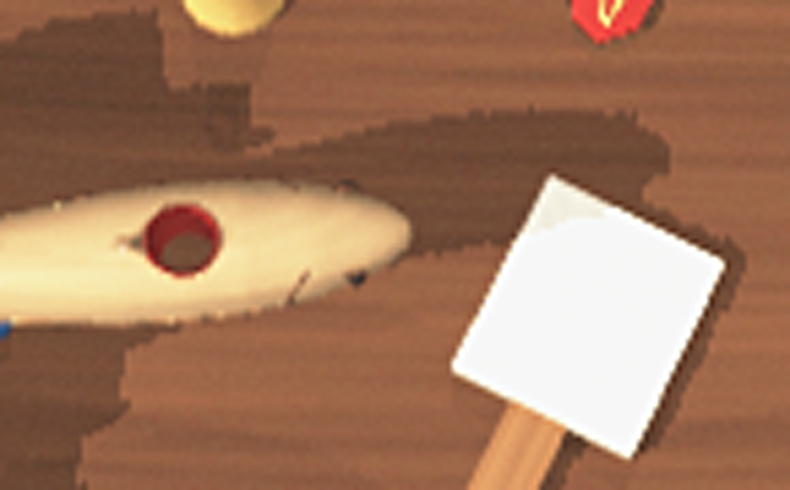

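```bash
cat > mv.py <<'E'
import sys,numpy as np
from scipy.spatial.transform import Rotation as R
from rig import readout
s=readout.sense()
T=np.array([float(a) for a in sys.argv[1:4]]);yaw=float(sys.argv[4])
C=R.from_euler('xyz',s['tcp_rot']);G=R.from_euler('xyz',[np.pi,0,yaw])
print('t',s['clock'],s['eef_pos'].round(1),s['tcp_rot'].round(4),'F',s['contact_force'].round(1),'op',round(s['opening'],3),'q',s['qpos'].round(2))
print('shift cm',(C.inv().apply(T-s['eef_pos'])/10).round(2),'rot',(C.inv()*G).as_rotvec().round(3))
E
python3 mv.py 500 -65 120 1.5; python3 mv.py 500 -65 120 2.716
```

```text
t 0.15 [ 230.4 -580.6  230.7] [-3.1406 -0.      0.3778] F [ 0.1  0.6 -0.8] op 1.001 q [-1.2   0.35  1.63  0.    1.16 -0.  ]
shift cm [ 44.07 -37.97  11.11] rot [-1.000e-03 -1.000e-03 -1.122e+00]
t 0.15 [ 230.4 -580.6  230.7] [-3.1406 -0.      0.3778] F [ 0.1  0.6 -0.8] op 1.001 q [-1.2   0.35  1.63  0.    1.16 -0.  ]
shift cm [ 44.07 -37.97  11.11] rot [-0.000e+00 -1.000e-03 -2.338e+00]
```

{"method": "play_rows", "body": {"rows": [[0, [4, -3.4, 0], [0, 0, -0.1]], [0, [7, -6, 0], [0, 0, -0.2]], [0, [10, -8.5, 0], [0, 0, -0.3]], [0, [13, -11.1, 0], [0, 0, -0.4]], [0, [16, -13.7, 0], [0, 0, -0.5]], [0, [19, -16.3, 0], [0, 0, -0.6]], [0, [22, -18.9, 0], [0, 0, -0.7]], [0, [25, -21.5, 0], [0, 0, -0.8]], [0, [28, -24.1, 0], [0, 0, -0.9]], [0, [31, -26.7, 0], [0, 0, -1.0]], [0, [34, -29.3, 0], [0, 0, -1.1]], [0, [36, -31, 0], [0, 0, -1.2]]], "squeeze": 20}}

```text
clock: 1.15
eef_pos: [451.7, -157.1, 231.3]
tcp_rot: [3.141, -0.001, 1.584]
contact_force: [-0.5, 0.2, 0.3]
opening: 0.997
```

```bash
python3 mv.py 500 -65 120 2.716
```

```text
t 1.15 [ 451.7 -157.1  231.3] [ 3.1412e+00 -6.0000e-04  1.5837e+00] F [-0.5  0.2  0.3] op 0.997 q [-0.34  0.12  1.94  0.    1.08 -0.35]
shift cm [ 9.14  4.95 11.14] rot [ 1.000e-03 -0.000e+00 -1.132e+00]
```

{"method": "play_rows", "body": {"rows": [[0, [1, 0.5, 1], [0, 0, -0.11]], [0, [2, 1, 2], [0, 0, -0.22]], [0, [3, 1.5, 3], [0, 0, -0.33]], [0, [4, 2, 4], [0, 0, -0.44]], [0, [5, 2.5, 5], [0, 0, -0.55]], [0, [6, 3, 6], [0, 0, -0.66]], [0, [7, 3.5, 7.5], [0, 0, -0.77]], [0, [8, 4.2, 9], [0, 0, -0.88]], [0, [9.1, 5, 10.5], [0, 0, -0.99]], [0, [9.1, 5, 11.1], [0, 0, -1.1]], [0, [9.1, 5, 11.1], [0, 0, -1.132]], [0, [9.1, 5, 11.1], [0, 0, -1.132]]]}}

```text
clock: 2.15
eef_pos: [499.7, -68.3, 119.5]
tcp_rot: [-3.141, -0.002, 2.712]
contact_force: [0.4, -0.7, -0.2]
opening: 0.996
```

```bash
cat > snap.py <<'E'
import sys,cv2,numpy as np
from rig import readout,grab_frame,calibration
for a in sys.argv[1:]:
    n=a.rstrip('0123456789')
    c=calibration(n);p,d=grab_frame(n)
    cv2.imwrite(f"pics/{a}.png",p[:,:,::-1]);np.savez(f"pics/{a}.npz",p=p,d=d,M=c["cam_to_world"],v=c["vfov"],cx=c["cx"],cy=c["cy"])
E
python3 snap.py wrist1; python3 mv.py 500 -65 20 2.716
```

```text
t 2.2 [500.  -68.5 120. ] [-3.1414e+00 -7.0000e-04  2.7090e+00] F [ 0.2  0.7 -0.2] op 1.003 q [-0.14  0.31  1.99  0.    0.85 -1.28]
shift cm [ 0.14  0.32 10.  ] rot [-0.    -0.001 -0.007]
```

View pics/wrist1.png

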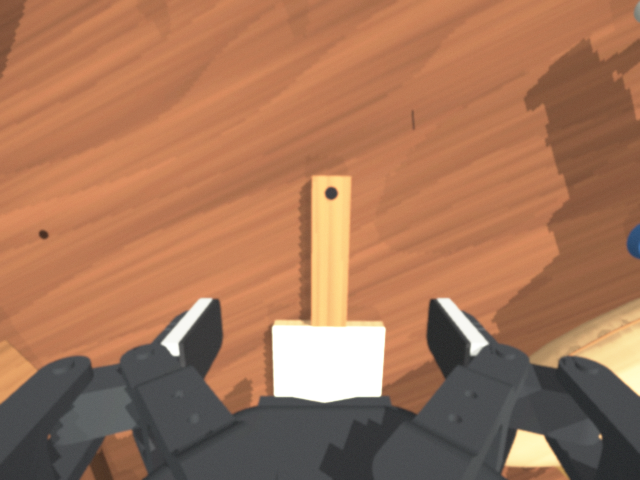

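The wrist view shows the handle nearly aligned with the tool: its end is at (331,176) and it meets the blade at (329,325).

```bash
python3 - <<'E'
from h import *
z=load("pics/wrist1.npz")
for u,v in [(312,177),(351,177),(310,325),(349,325),(272,322),(384,322)]: print(u,v,pix2plane(z,u,v,12).round(1))
E
```

```text
312 177 [449.4 -55.   12. ]
351 177 [461.1 -29.5  12. ]
310 325 [ 554.9 -106.3   12. ]
349 325 [568.  -77.7  12. ]
272 322 [ 539.7 -133.    12. ]
384 322 [577.3 -51.   12. ]
```

{"method": "play_rows", "body": {"rows": [[0, [0.15, 0.3, 2], [0, 0, 0]], [0, [0.15, 0.3, 4], [0, 0, 0]], [0, [0.15, 0.3, 6], [0, 0, 0]], [0, [0.15, 0.3, 8], [0, 0, 0]], [0, [0.15, 0.3, 9.3], [0, 0, 0]], [0, [0.15, 0.3, 10], [0, 0, 0]], [0, [0.15, 0.3, 10], [0, 0, 0]], [0, [0.15, 0.3, 10], [0, 0, 0]]]}}

```text
clock: 2.87
eef_pos: [500.3, -65.4, 20.6]
tcp_rot: [3.142, 0.0, 2.709]
contact_force: [0.5, -0.1, -0.0]
opening: 1.0
```

```bash
python3 mv.py 500 -64.5 5 2.711
```

```text
t 2.8667 [500.3 -65.4  20.6] [3.1416e+00 1.0000e-04 2.7089e+00] F [ 0.5 -0.1 -0. ] op 1.0 q [-0.13  0.48  2.04  0.    0.63 -1.27]
shift cm [0.06 0.07 1.56] rot [ 0.     0.    -0.002]
```

{"method": "play_rows", "body": {"rows": [[0, [0.05, 0.07, 0.8], [0, 0, 0]], [0, [0.05, 0.07, 1.65], [0, 0, 0]], [0, [0.05, 0.07, 1.65], [0, 0, 0]], [120, [0.05, 0.07, 1.65], [0, 0, 0]], [120, [0.05, 0.07, 1.65], [0, 0, 0]], [120, [0.05, 0.07, 1.65], [0, 0, 0]], [200, [0.05, 0.07, 1.65], [0, 0, 0]], [200, [0.05, 0.07, 1.65], [0, 0, 0]], [200, [0.05, 0.07, 1.65], [0, 0, 0]], [200, [0.05, 0.07, 1.65], [0, 0, 0]], [200, [0.05, 0.07, 1.65], [0, 0, 0]]]}}

```text
clock: 3.78
eef_pos: [500.1, -64.5, 4.1]
tcp_rot: [3.141, 0.0, 2.71]
contact_force: [-1.3, -0.1, 6.3]
opening: 0.321
```

```bash
python3 snap.py wrist2;python3 mv.py 497 64 5 3.14
```

```text
t 3.8333 [500.1 -64.5   4.1] [3.1415e+00 4.0000e-04 2.7097e+00] F [-0.5 -0.6  6.2] op 0.321 q [-0.13  0.51  2.04 -0.    0.59 -1.27]
shift cm [ 5.66 11.54 -0.09] rot [ 0.    0.   -0.43]
```

View pics/wrist2.png

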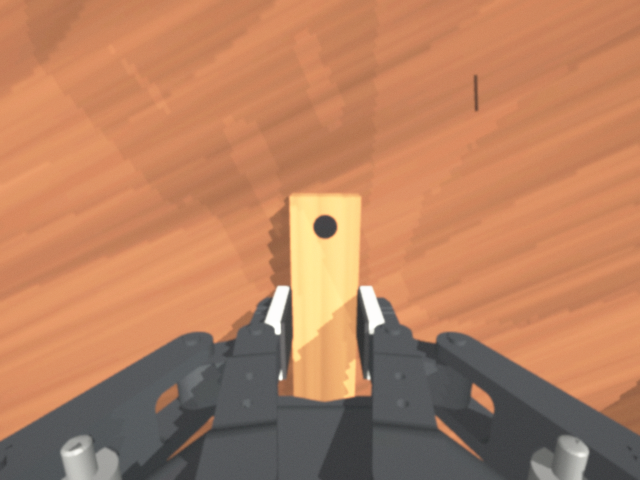

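{"method": "play_rows", "body": {"rows": [[200, [0.3, 0.5, 0], [0, 0, -0.02]], [200, [0.7, 1.4, 0], [0, 0, -0.06]], [200, [1.2, 2.4, 0], [0, 0, -0.1]], [200, [1.7, 3.4, 0], [0, 0, -0.14]], [200, [2.2, 4.5, 0], [0, 0, -0.18]], [200, [2.8, 5.7, 0], [0, 0, -0.22]], [200, [3.3, 6.8, 0], [0, 0, -0.26]], [200, [3.9, 8, 0], [0, 0, -0.3]], [200, [4.4, 9.2, 0], [0, 0, -0.34]], [200, [5, 10.3, 0], [0, 0, -0.38]], [200, [5.3, 11.1, 0], [0, 0, -0.42]], [200, [5.5, 11.6, 0], [0, 0, -0.43]]]}}

```text
clock: 4.83
eef_pos: [498.7, 65.3, 4.1]
tcp_rot: [3.142, 0.001, -3.139]
contact_force: [-0.6, -2.5, 6.1]
opening: 0.317
```

{"method": "play_rows", "body": {"rows": [[200, [0, 0, 0], [0, 0, 0]], [200, [0, 0, 0], [0, 0, 0]]]}}

```text
clock: 5.0
eef_pos: [498.8, 65.3, 4.1]
tcp_rot: [3.141, 0.001, -3.141]
contact_force: [0.4, 2.8, 5.5]
opening: 0.323
```

```bash
python3 snap.py top1 side1;python3 mv.py 497 64 5 3.14; python3 - <<'E'
import cv2
p=cv2.imread('pics/top1.png')[150:330,200:420];cv2.imwrite('pics/top1c.png',cv2.resize(p,(733,600),interpolation=cv2.INTER_CUBIC))
p=cv2.imread('pics/side1.png')[180:400,200:440];cv2.imwrite('pics/side1c.png',cv2.resize(p,(654,600),interpolation=cv2.INTER_CUBIC))
E
```

```text
t 5.1 [498.8  65.    4.1] [ 3.1411e+00  1.0000e-03 -3.1409e+00] F [0.6 2.1 5.4] op 0.32 q [ 0.13  0.51  2.04  0.    0.59 -1.45]
shift cm [ 0.18 -0.1  -0.09] rot [0.    0.001 0.002]
```

View pics/top1c.png

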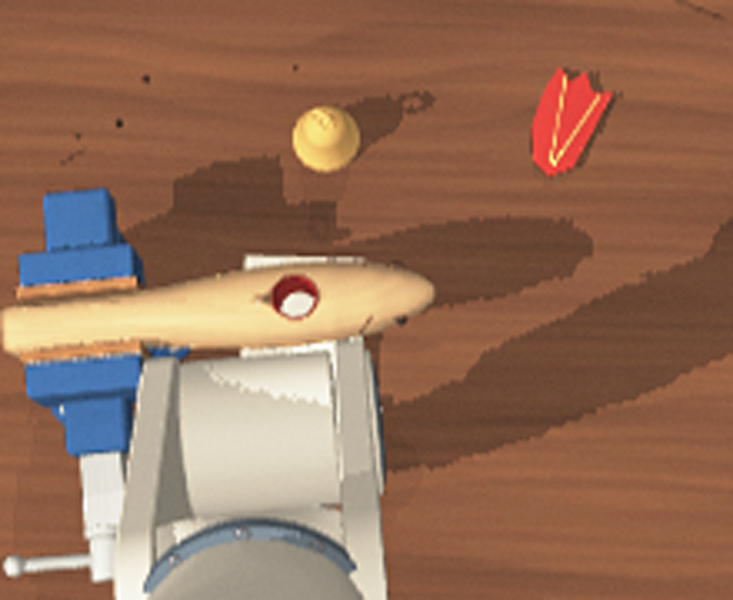

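View pics/side1c.png

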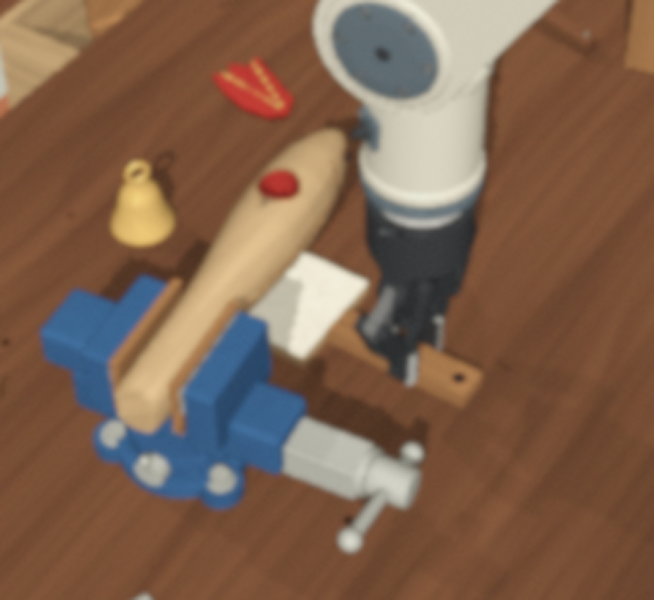

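Blade is visible through the bore, its far edge at crop y≈256, x 245–365. I'll release, raise and re-measure.

{"method": "play_rows", "body": {"rows": [[120, [0, 0, 0], [0, 0, 0]], [0, [0, 0, 0], [0, 0, 0]], [0, [0, 0, 0], [0, 0, 0]], [0, [0, 0, 0], [0, 0, 0]], [0, [0, 0, -1], [0, 0, 0]], [0, [0, 0, -4], [0, 0, 0]], [0, [1, 0, -8], [0, 0, 0]], [0, [2, 0, -12], [0, 0, 0]], [0, [4, 0, -16], [0, 0, 0]], [0, [6, 0, -20], [0, 0, 0]], [0, [8, 0, -24], [0, 0, 0]], [0, [10, 0, -27], [0, 0, 0]]]}}

```text
clock: 6.1
eef_pos: [399.4, 64.0, 273.5]
tcp_rot: [3.141, 0.001, 3.14]
contact_force: [1.1, 0.7, 0.1]
opening: 1.006
```

{"method": "play_rows", "body": {"rows": [[0, [0, 0, 0], [0, 0, 0]], [0, [0, 0, 0], [0, 0, 0]]]}}

```text
clock: 6.27
eef_pos: [400.7, 64.2, 273.5]
tcp_rot: [3.141, 0.006, 3.14]
contact_force: [0.2, -0.6, -0.0]
opening: 0.999
```

```bash
python3 snap.py top2 wrist3;python3 mv.py 502 -397 280 1.57; python3 - <<'E'
import cv2
from h import *
p=cv2.imread('pics/top2.png')[150:330,200:420];cv2.imwrite('pics/top2c.png',cv2.resize(p,(733,600),interpolation=cv2.INTER_CUBIC))
z=load('pics/top2.npz')
for u,v in [(273.5,226.8),(309.6,226.8)]: print(pix2plane(z,u,v,12).round(1))
E
```

```text
t 6.3667 [400.2  64.  270.7] [3.1415e+00 3.0000e-04 3.1398e+00] F [-0.1 -0.8 -0.6] op 1.0 q [ 0.15 -0.05  2.02  0.    1.17 -1.41]
shift cm [-10.27 -46.08  -0.93] rot [0.   0.   1.57]
[668.7 109.9  12. ]
[671.1  19.4  12. ]
```

View pics/top2c.png

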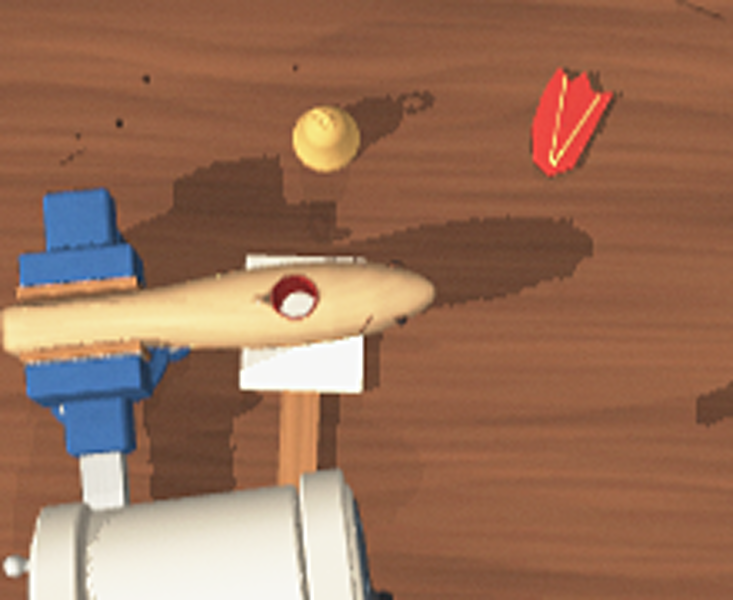

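View pics/wrist3.png

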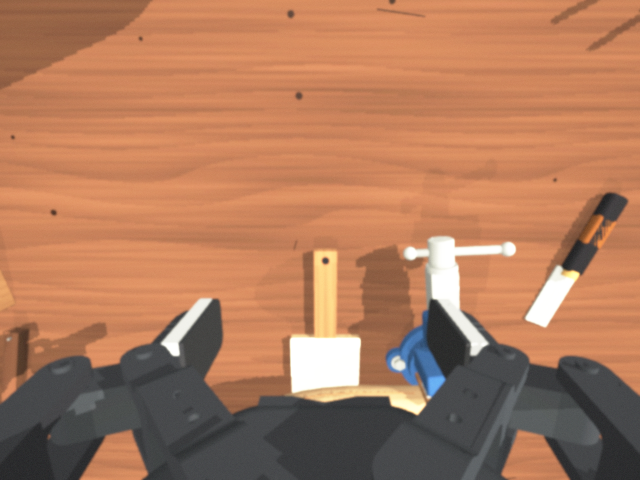

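```bash
python3 - <<'E'
from h import *
z=load('pics/top2.npz')
for u,v in [(272.5,267.3),(309,267.3),(288.8,239.1)]: print(pix2plane(z,u,v,12 if v!=239.1 else 127).round(1))
z=load('pics/side1.npz')
# bore top ring centre in side: crop (279,184)/2.726
print(pix2plane(z,200+279/2.725,180+184/2.727,127).round(1))
E
```

```text
[566.4 108.1  12. ]
[568.7  17.9  12. ]
[617.   63.1 127. ]
[616.3  67.6 127. ]
```

{"method": "play_rows", "body": {"rows": [[0, [-0.7, -3, -0.3], [0, 0, 0.12]], [0, [-1.5, -6.7, -0.6], [0, 0, 0.24]], [0, [-2.3, -10.4, -1], [0, 0, 0.36]], [0, [-3.1, -14.1, -1.3], [0, 0, 0.48]], [0, [-3.9, -17.8, -1.6], [0, 0, 0.6]], [0, [-4.8, -21.5, -2], [0, 0, 0.72]], [0, [-5.6, -25.2, -2], [0, 0, 0.84]], [0, [-6.4, -28.9, -2], [0, 0, 0.96]], [0, [-7.2, -32.6, -2], [0, 0, 1.08]], [0, [-8.0, -36, -2], [0, 0, 1.2]], [0, [-8.8, -39, -2], [0, 0, 1.32]], [0, [-9.4, -42, -2], [0, 0, 1.44]]]}}

```text
clock: 7.37
eef_pos: [493.4, -358.0, 287.9]
tcp_rot: [-3.139, -0.003, 1.693]
contact_force: [0.6, 0.6, -0.3]
opening: 1.0
```

```bash
python3 mv.py 502 -397 280 1.57
```

```text
t 7.3667 [ 493.4 -358.   287.9] [-3.1387e+00 -2.9000e-03  1.6930e+00] F [ 0.6  0.6 -0.3] op 1.0 q [-0.63  0.28  1.6   0.    1.26 -0.75]
shift cm [-3.98  0.38  0.78] rot [-0.003 -0.003  0.123]
```

{"method": "play_rows", "body": {"rows": [[0, [-2, 0.2, 0], [0, 0, 0.06]], [0, [-3.5, 0.3, 0], [0, 0, 0.123]], [0, [-4, 0.3, 0], [0, 0, 0.123]], [0, [-4, 0.3, 0], [0, 0, 0.123]], [0, [-4, 0.3, 0], [0, 0, 0.123]]]}}

```text
clock: 7.78
eef_pos: [501.3, -394.8, 289.1]
tcp_rot: [-3.139, -0.002, 1.578]
contact_force: [-0.4, -0.1, 0.1]
opening: 1.0
```

```bash
python3 snap.py wrist4;python3 mv.py 502 -397 280 1.57
```

```text
t 7.8333 [ 501.4 -394.4  289.7] [-3.1401e+00 -1.6000e-03  1.5787e+00] F [0.2 0.1 0.2] op 1.0 q [-0.67  0.33  1.54  0.    1.28 -0.68]
shift cm [-0.26  0.06  0.97] rot [-0.002 -0.002  0.009]
```

View pics/wrist4.png

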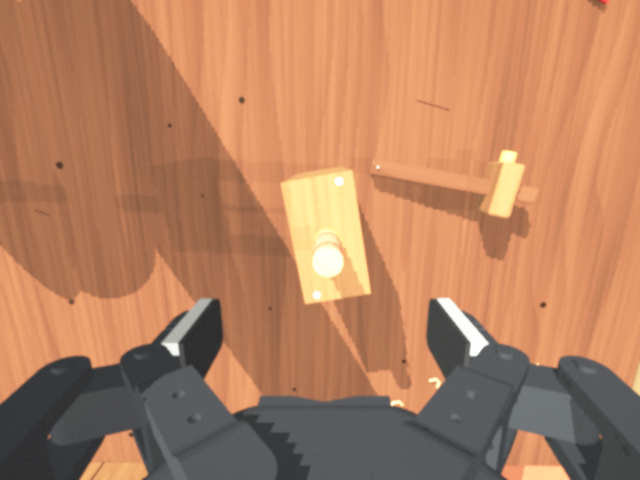

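Rod handle top at (328,261); rack board corners around (281,183), (353,170), (371,292), (305,303).

```bash
python3 - <<'E'
from h import *
z=load('pics/wrist4.npz')
print(pix2plane(z,328,261,209).round(1))
a=[pix2plane(z,u,v,145) for u,v in [(283,183),(353,172),(371,292),(305,303)]];print(np.array(a).round(1),np.mean(a,0))
X=cloud(z);print(X[255:266,322:334].reshape(-1,3).mean(0))
E
```

```text
[ 503.  -398.5  209. ]
[[ 465.9 -351.2  145. ]
 [ 523.5 -341.8  145. ]
 [ 542.8 -447.3  145. ]
 [ 483.4 -458.5  145. ]] [ 503.90362963 -399.68801393  145.        ]
[ 502.67160512 -397.71939308  209.13642269]
```

{"method": "play_rows", "body": {"rows": [[0, [-0.39, 0.15, 1], [0, 0, 0]], [0, [-0.39, 0.15, 3], [0, 0, 0]], [0, [-0.39, 0.15, 5], [0, 0, 0]], [0, [-0.39, 0.15, 7], [0, 0, 0]], [0, [-0.39, 0.15, 9], [0, 0, 0]], [0, [-0.39, 0.15, 11], [0, 0, 0]], [0, [-0.39, 0.15, 12.2], [0, 0, 0]], [0, [-0.39, 0.15, 12.5], [0, 0, 0]], [0, [-0.39, 0.15, 12.5], [0, 0, 0]], [0, [-0.39, 0.15, 12.5], [0, 0, 0]]], "squeeze": 40}}

```text
clock: 8.67
eef_pos: [503.7, -399.4, 166.6]
tcp_rot: [3.141, 0.001, 1.577]
contact_force: [-0.0, -0.4, 0.3]
opening: 1.002
```

```bash
python3 snap.py wrist5;python3 mv.py 503 -398.3 164 1.574
```

```text
t 8.7167 [ 503.9 -399.6  167. ] [3.1402e+00 1.1000e-03 1.5772e+00] F [ 0.8 -0.9  0.7] op 0.999 q [-0.67  0.44  1.65  0.    1.05 -0.68]
shift cm [ 0.13 -0.09  0.3 ] rot [0.001 0.001 0.003]
```

View pics/wrist5.png

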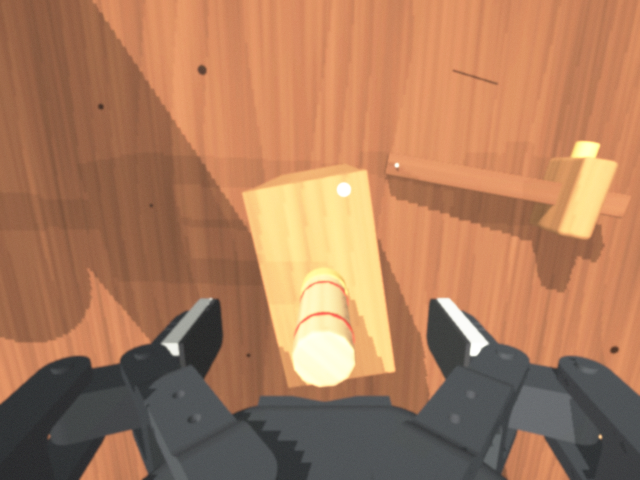

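{"method": "play_rows", "body": {"rows": [[0, [0.1, -0.05, 0.25], [0, 0, 0]], [0, [0.1, -0.05, 0.25], [0, 0, 0]], [120, [0.1, -0.05, 0.25], [0, 0, 0]], [160, [0.1, -0.05, 0.25], [0, 0, 0]], [170, [0.1, -0.05, 0.25], [0, 0, 0]], [190, [0.1, -0.05, 0.25], [0, 0, 0]], [220, [0.1, -0.05, 0.25], [0, 0, 0]], [220, [0.1, -0.05, 0.25], [0, 0, 0]], [220, [0.1, -0.05, 0.25], [0, 0, 0]], [220, [0.1, -0.05, 0.25], [0, 0, 0]]]}}

```text
clock: 9.55
eef_pos: [502.8, -398.3, 163.5]
tcp_rot: [3.141, 0.0, 1.577]
contact_force: [1.5, 0.0, 2.2]
opening: 0.247
```

```bash
python3 snap.py wrist6;python3 mv.py 503 -398.3 344 1.574
```

```text
t 9.6 [ 502.8 -398.3  163.4] [3.1414e+00 1.0000e-04 1.5768e+00] F [ 0.7 -0.   1.6] op 0.245 q [-0.67  0.45  1.66  0.    1.04 -0.68]
shift cm [ -0.     0.02 -18.06] rot [0.    0.    0.003]
```

View pics/wrist6.png

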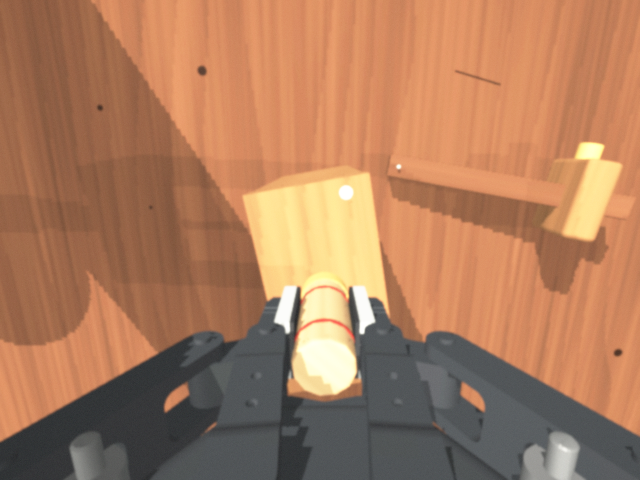

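Gripped between the pads, with TCP 148.4 above the tip. Now lifting straight up.

{"method": "play_rows", "body": {"rows": [[220, [0, 0, -0.5], [0, 0, 0]], [220, [0, 0, -1.5], [0, 0, 0]], [220, [0, 0, -3], [0, 0, 0]], [220, [0, 0, -4.7], [0, 0, 0]], [220, [0, 0, -6.4], [0, 0, 0]], [220, [0, 0, -8.1], [0, 0, 0]], [220, [0, 0, -9.8], [0, 0, 0]], [220, [0, 0, -11.5], [0, 0, 0]], [220, [0, 0, -13.2], [0, 0, 0]], [220, [0, 0, -14.9], [0, 0, 0]], [220, [0, 0, -16.3], [0, 0, 0]], [220, [0, 0, -17], [0, 0, 0]]]}}

```text
clock: 10.6
eef_pos: [503.2, -398.6, 336.4]
tcp_rot: [3.139, 0.002, 1.577]
contact_force: [0.6, -0.1, -1.0]
opening: 0.251
```

{"method": "play_rows", "body": {"rows": [[220, [0, 0, 0], [0, 0, 0]], [220, [0, 0, 0], [0, 0, 0]]]}}

```text
clock: 10.77
eef_pos: [502.7, -398.2, 333.5]
tcp_rot: [3.141, 0.0, 1.577]
contact_force: [0.4, -0.7, -0.6]
opening: 0.248
```

```bash
python3 snap.py wrist7;python3 mv.py 617 64.5 335 1.574
```

```text
t 10.8167 [ 502.4 -398.   332.7] [-3.1409e+00 -6.0000e-04  1.5768e+00] F [-0.6 -0.1 -0.3] op 0.247 q [-0.67  0.3   1.48  0.    1.36 -0.68]
shift cm [46.18 11.73 -0.21] rot [-0.001 -0.001  0.003]
```

View pics/wrist7.png

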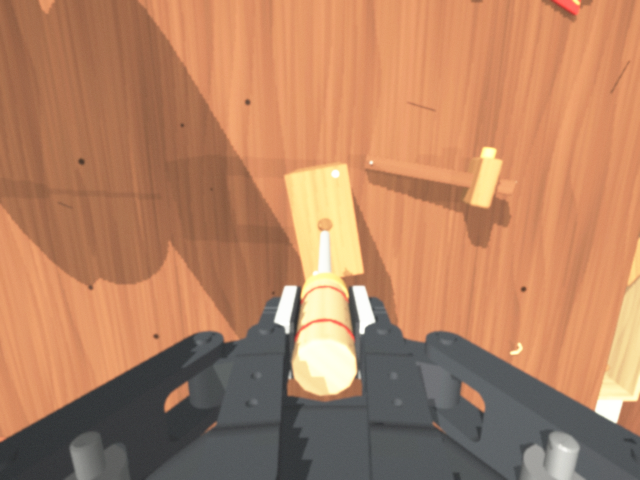

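{"method": "play_rows", "body": {"rows": [[220, [1, 0.25, 0], [0, 0, 0]], [220, [3, 0.75, 0], [0, 0, 0]], [220, [6, 1.5, 0], [0, 0, 0]], [220, [9, 2.3, 0], [0, 0, 0]], [220, [12, 3, 0], [0, 0, 0]], [220, [15, 3.8, 0], [0, 0, 0]], [220, [18, 4.6, 0], [0, 0, 0]], [220, [21, 5.3, 0], [0, 0, 0]], [220, [24, 6.1, 0], [0, 0, 0]], [220, [27, 6.9, 0], [0, 0, 0]], [220, [30, 7.6, 0], [0, 0, 0]], [220, [33, 8.4, 0], [0, 0, 0]]]}}

```text
clock: 11.82
eef_pos: [584.2, -65.5, 332.4]
tcp_rot: [-3.14, -0.0, 1.577]
contact_force: [0.6, -0.1, -1.2]
opening: 0.248
```

{"method": "play_rows", "body": {"rows": [[220, [3, 0.8, 0], [0, 0, 0]], [220, [6, 1.5, 0], [0, 0, 0]], [220, [8.5, 2.2, 0], [0, 0, 0]], [220, [10.5, 2.7, 0], [0, 0, 0]], [220, [12, 3.1, 0], [0, 0, 0]], [220, [13, 3.3, 0], [0, 0, 0]], [220, [13, 3.3, 0], [0, 0, 0]], [220, [13, 3.3, 0], [0, 0, 0]], [220, [13, 3.3, 0], [0, 0, 0]]]}}

```text
clock: 12.57
eef_pos: [616.7, 61.5, 333.2]
tcp_rot: [-3.141, 0.001, 1.576]
contact_force: [-0.2, -0.9, -0.7]
opening: 0.245
```

```bash
python3 snap.py wrist8 side8 top8;python3 mv.py 617 64.5 335 1.574;python3 - <<'E'
import cv2
from h import *
p=cv2.imread('pics/wrist8.png')[130:330,200:460];cv2.imwrite('pics/wrist8c.png',cv2.resize(p,(780,600),interpolation=cv2.INTER_CUBIC))
p=cv2.imread('pics/side8.png')[130:350,220:480];cv2.imwrite('pics/side8c.png',cv2.resize(p,(709,600),interpolation=cv2.INTER_CUBIC))
E
```

```text
t 12.7167 [616.9  61.4 333.4] [3.1415e+00 2.0000e-04 1.5755e+00] F [ 0.4 -1.  -0.2] op 0.247 q [ 0.1   0.27  1.52 -0.    1.35  0.09]
shift cm [ 0.31  0.01 -0.16] rot [0.    0.    0.002]
```

View pics/wrist8c.png

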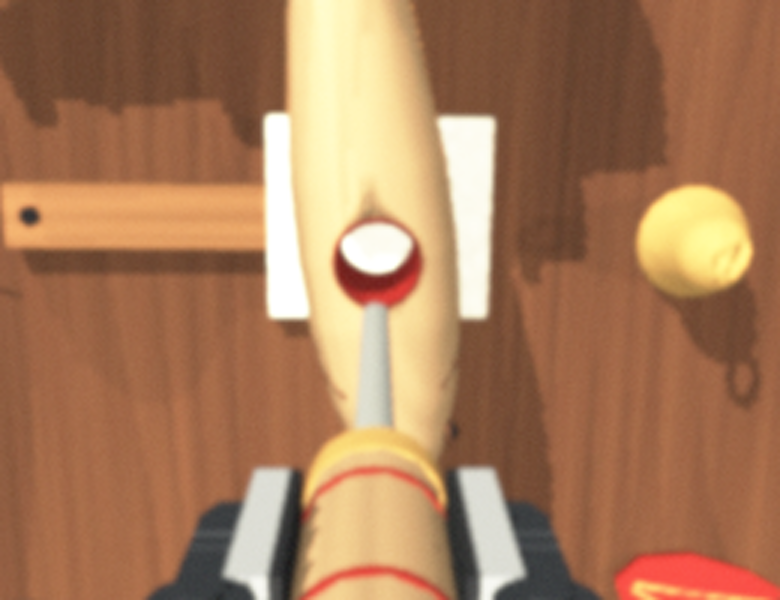

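View pics/side8c.png

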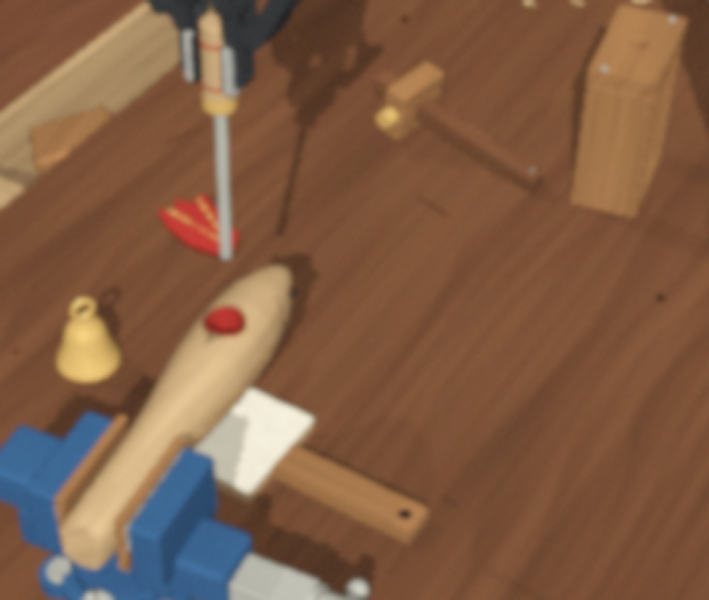

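```bash
python3 - <<'E'
from h import *
z=load('pics/wrist8.npz')
print('bore',pix2plane(z,326.3,217.3,127).round(1),'tip',pix2plane(z,325.3,232.7,185).round(1))
print('proj tip expect',proj(z,[616.9,61.4,185]),'shoulder/handle bottom expect',proj(z,[616.9,61.4,315]))
# color based bore mask: red + enclosed
hsv=cv2.cvtColor(z['p'],cv2.COLOR_RGB2HSV)
m=((hsv[...,1]>170)&((hsv[...,0]<5)|(hsv[...,0]>174))).astype(np.uint8);m[:195]=0;m[240:]=0;m[:,:300]=0;m[:,350:]=0
c=np.vstack([k for k in cv2.findContours(m,0,2)[0]]);h=cv2.convexHull(c);print(cv2.minEnclosingCircle(h),cv2.boundingRect(h),cv2.fitEllipse(h))
# depth-discontinuity bore mask
X=cloud(z);w=X[195:240,300:350,2]
d=((X[...,2]<95)).astype(np.uint8);s=np.zeros_like(d);s[200:245,308:346]=d[200:245,308:346];ys,xs=np.nonzero(s);print(xs.min(),xs.max(),ys.min(),ys.max())
for n in ['top8','side8']:
    z=load(f'pics/{n}.npz');print(n,proj(z,[616.9,61.4,185]),proj(z,[616.9,61.4,315]))
E
python3 - <<'E'
import cv2
p=cv2.imread('pics/top8.png')[190:290,240:380];cv2.imwrite('pics/top8c.png',cv2.resize(p,(784,560),interpolation=cv2.INTER_CUBIC))
p=cv2.imread('pics/side8.png')[120:270,260:350];cv2.imwrite('pics/side8d.png',cv2.resize(p,(360,600),interpolation=cv2.INTER_CUBIC))
E
```

```text
bore [618.1  65.2 127. ] tip [616.9  62.  185. ]
proj tip expect (np.float64(325.2764381022271), np.float64(233.36937424176853)) shoulder/handle bottom expect (np.float64(326.12783981390595), np.float64(290.60490262713216))
((325.5, 217.72222900390625), 13.609511375427246) (312, 214, 28, 17) ((325.4881896972656, 217.75564575195312), (26.552438735961914, 27.211639404296875), 134.350830078125)
314 338 205 225
top8 (np.float64(288.0441282071625), np.float64(234.27767575035443)) (np.float64(284.1578528160308), np.float64(221.46780794317337))
side8 (np.float64(303.05208866295334), np.float64(223.43180113942145)) (np.float64(300.8612640588392), np.float64(167.93980048129353))
```

View pics/side8d.png

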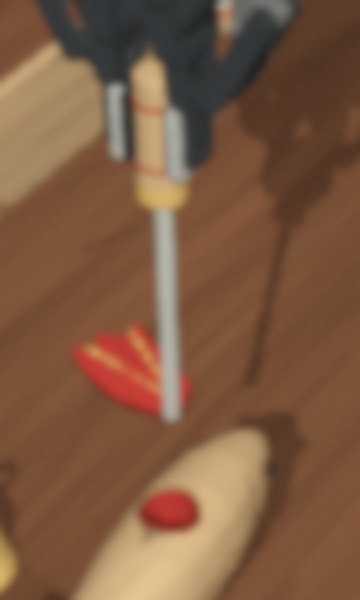

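View pics/top8c.png

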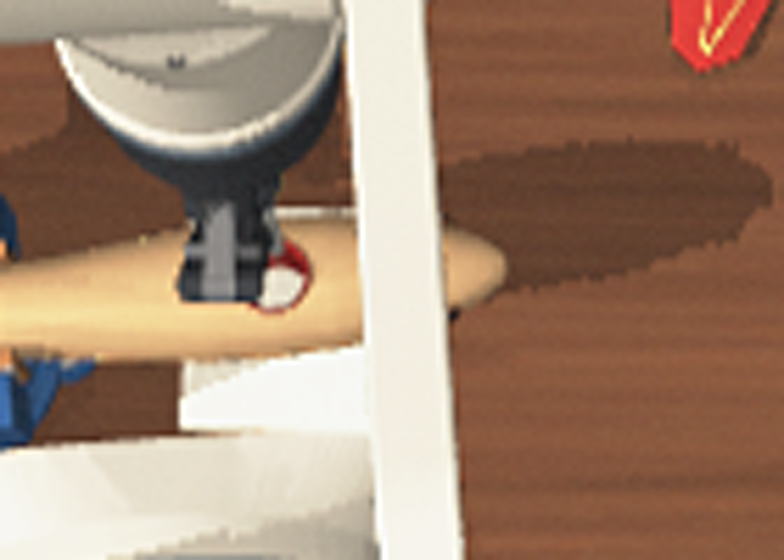

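```bash
python3 - <<'E'
from h import *
z=load('pics/side8.npz')
hsv=cv2.cvtColor(z['p'],cv2.COLOR_RGB2HSV)
m=((hsv[...,1]>170)&((hsv[...,0]<5)|(hsv[...,0]>174))).astype(np.uint8);m[:235]=0;m[260:]=0;m[:,:285]=0;m[:,320:]=0
h=cv2.findContours(m,0,1)[0];h=max(h,key=cv2.contourArea);e=cv2.fitEllipse(h);print(e,cv2.boundingRect(h))
print('side bore',pix2plane(z,*e[0],127).round(1))
c=[proj(z,[617.3+14*np.cos(t),65+14*np.sin(t),127]) for t in np.linspace(0,6.28,40)];c=np.array(c);print('expected rim bbox',c.min(0),c.max(0))
z=load('pics/wrist8.npz');print('wrist',pix2plane(z,325.5,217.75,127).round(1))
c=[proj(z,[617.3+14*np.cos(t),65+14*np.sin(t),127]) for t in np.linspace(0,6.28,40)];c=np.array(c);print('expected rim bbox',c.min(0),c.max(0))
p=cv2.resize(cv2.imread('pics/wrist8.png')[190:250,290:360],(700,600),interpolation=cv2.INTER_CUBIC)
for k in c: cv2.circle(p,(int((k[0]-290+.5)*10),int((k[1]-190+.5)*10)),2,(0,255,0),-1)
cv2.imwrite('pics/w8o.png',p)
E
```

```text
((302.0040588378906, 247.294921875), (7.779202938079834, 12.190211296081543), 89.01901245117188) (296, 243, 13, 9)
side bore [617.2  67.6 127. ]
expected rim bbox [295.63832813 241.70529417] [309.80373588 251.40360286]
wrist [617.3  64.7 127. ]
expected rim bbox [311.98202333 203.96637913] [339.05852999 230.73778906]
```

View pics/w8o.png

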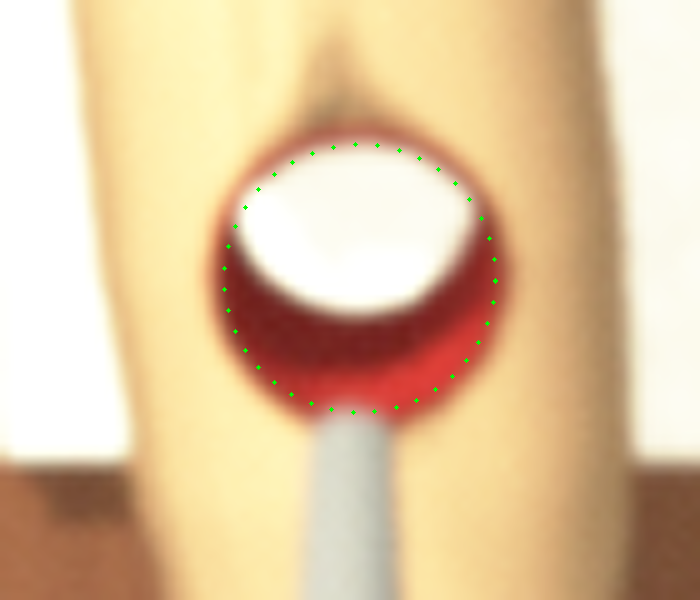

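```bash
python3 - <<'E'
from h import *
z=load('pics/wrist8.npz')
v=190+315/10-.5;u=290+357/10-.5
for h in (63,): print(pix2plane(z,u,v,h).round(1),'-> bore y',pix2plane(z,u,v,h)[1]+14)
E
python3 mv.py 617.2 65.5 280 1.574
```

```text
[617.3  49.2  63. ] -> bore y 63.16929931169388
t 12.7167 [616.9  61.4 333.4] [3.1415e+00 2.0000e-04 1.5755e+00] F [ 0.4 -1.  -0.2] op 0.247 q [ 0.1   0.27  1.52 -0.    1.35  0.09]
shift cm [0.41 0.03 5.34] rot [0.    0.    0.002]
```

{"method": "play_rows", "body": {"rows": [[220, [0.2, 0.03, 0.5], [0, 0, 0]], [220, [0.35, 0.03, 1.5], [0, 0, 0]], [220, [0.35, 0.03, 2.5], [0, 0, 0]], [220, [0.35, 0.03, 3.5], [0, 0, 0]], [220, [0.35, 0.03, 4.3], [0, 0, 0]], [220, [0.35, 0.03, 4.8], [0, 0, 0]], [220, [0.35, 0.03, 4.8], [0, 0, 0]], [220, [0.35, 0.03, 4.8], [0, 0, 0]], [220, [0.35, 0.03, 4.8], [0, 0, 0]]]}}

```text
clock: 13.47
eef_pos: [617.5, 66.0, 285.7]
tcp_rot: [3.141, -0.0, 1.577]
contact_force: [-1.0, -0.6, -0.7]
opening: 0.244
```

```bash
python3 snap.py wrist9 side9;python3 mv.py 617.2 65 280 1.574;python3 - <<'E'
import cv2
p=cv2.imread('pics/wrist9.png')[170:250,280:380];cv2.imwrite('pics/wrist9c.png',cv2.resize(p,(750,600),interpolation=cv2.INTER_CUBIC))
p=cv2.imread('pics/side9.png')[200:270,270:340];cv2.imwrite('pics/side9d.png',cv2.resize(p,(600,600),interpolation=cv2.INTER_CUBIC))
E
```

```text
t 13.5667 [617.6  66.  285.9] [ 3.1406e+00 -1.0000e-04  1.5768e+00] F [ 0.1 -0.1  0.5] op 0.249 q [0.1  0.3  1.58 0.   1.26 0.1 ]
shift cm [-0.1  -0.04  0.59] rot [ 0.001 -0.     0.003]
```

View pics/wrist9c.png

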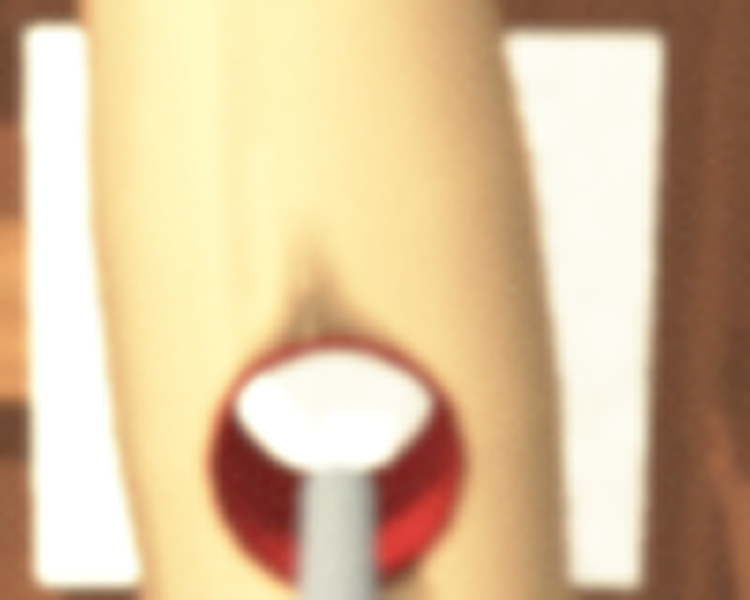

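View pics/side9d.png

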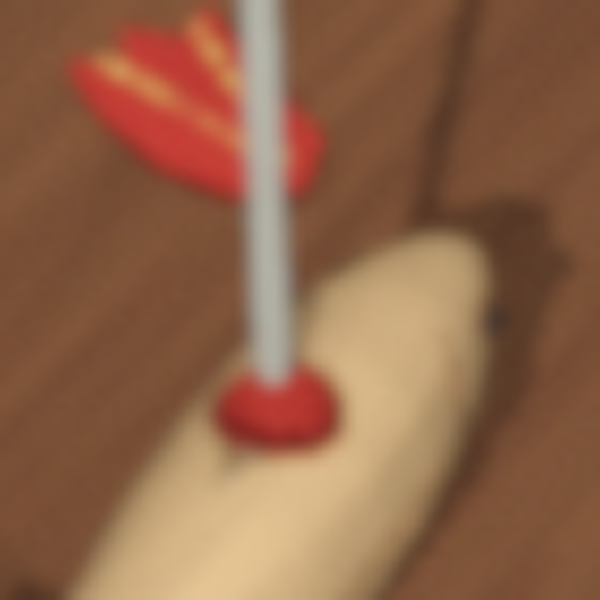

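```bash
python3 - <<'E'
from h import *
z=load('pics/wrist9.npz')
t=np.array([617.6,66.0,137.5])
def full(x,y,s,x0,y0): return x/s+x0-.5,y/s+y0-.5
print('tip pred',proj(z,t),'meas',full(339,478,7.5,280,170))
for k,y in (('cen',463),): print('bore',pix2plane(z,*full(338,y,7.5,280,170),127).round(1))
z=load('pics/side9.npz')
print('side tip pred',proj(z,t),'lower edge pred',proj(z,t+[-2,3.4,0]),'meas lower edge',full(275,386,8.571,270,200))
print('bore',pix2plane(z,*full(278,408,8.571,270,200),127).round(1))
q=[full(218,408,8.571,270,200),full(338,408,8.571,270,200),full(278,450,8.571,270,200),full(278,365,8.571,270,200)];print([pix2plane(z,*k,127).round(1)[:2] for k in q])
E
```

```text
tip pred (np.float64(324.9137215861104), np.float64(233.29341064629475)) meas (324.7, 233.23333333333335)
bore [617.3  65.5 127. ]
side tip pred (np.float64(302.1458840576631), np.float64(242.85441763746584)) lower edge pred (np.float64(301.9951394871942), np.float64(244.22377552652443)) meas lower edge (301.58493758021234, 244.53558511258896)
bore [617.6  67.2 127. ]
[array([629.3,  74.7]), array([606. ,  59.7]), array([609.7,  78.7]), array([626. ,  55.3])]
```

{"method": "play_rows", "body": {"rows": [[220, [0, -0.02, 0.4], [0, 0, 0]], [220, [0, -0.02, 1], [0, 0, 0]], [220, [0, -0.02, 1.6], [0, 0, 0]], [220, [0, -0.02, 2.2], [0, 0, 0]], [220, [0, -0.02, 2.8], [0, 0, 0]], [220, [0, -0.02, 3.4], [0, 0, 0]], [220, [0, -0.02, 3.8], [0, 0, 0]], [220, [0, -0.02, 4], [0, 0, 0]], [220, [0, -0.02, 4], [0, 0, 0]], [220, [0, -0.02, 4], [0, 0, 0]], [220, [0, -0.02, 4], [0, 0, 0]]]}}

```text
clock: 14.48
eef_pos: [617.3, 66.0, 245.7]
tcp_rot: [3.141, -0.0, 1.577]
contact_force: [1.1, -0.8, -0.8]
opening: 0.246
```

```bash
python3 snap.py wrist10 side10;python3 mv.py 617.4 66 186 1.577;python3 - <<'E'
import cv2
p=cv2.imread('pics/wrist10.png')[170:270,275:375];cv2.imwrite('pics/wrist10c.png',cv2.resize(p,(600,600),interpolation=cv2.INTER_CUBIC))
p=cv2.imread('pics/side10.png')[200:270,270:340];cv2.imwrite('pics/side10d.png',cv2.resize(p,(600,600),interpolation=cv2.INTER_CUBIC))
E
```

```text
t 14.5833 [617.3  66.  245.7] [ 3.1410e+00 -1.0000e-04  1.5768e+00] F [-0.7 -0.3 -1.2] op 0.247 q [0.1  0.33 1.63 0.   1.18 0.1 ]
shift cm [0.   0.01 5.97] rot [ 0.001 -0.    -0.   ]
```

View pics/wrist10c.png

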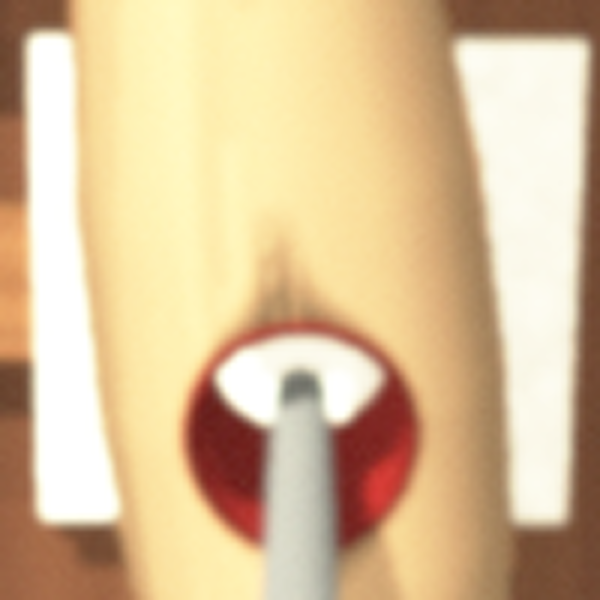

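View pics/side10d.png

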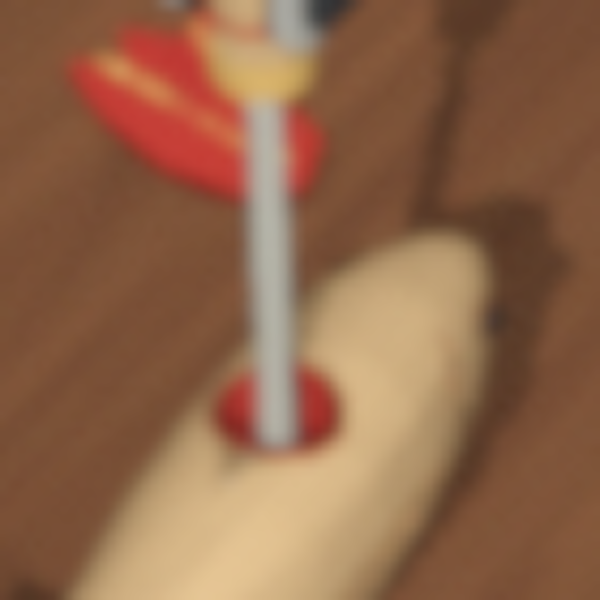

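{"method": "play_rows", "body": {"rows": [[220, [0, 0.01, 0.4], [0, 0, 0]], [220, [0, 0.01, 1], [0, 0, 0]], [220, [0, 0.01, 1.6], [0, 0, 0]], [220, [0, 0.01, 2.3], [0, 0, 0]], [220, [0, 0.01, 3], [0, 0, 0]], [220, [0, 0.01, 3.7], [0, 0, 0]], [220, [0, 0.01, 4.4], [0, 0, 0]], [220, [0, 0.01, 5], [0, 0, 0]], [220, [0, 0.01, 5.5], [0, 0, 0]], [220, [0, 0.01, 5.8], [0, 0, 0]], [220, [0, 0.01, 5.95], [0, 0, 0]], [220, [0, 0.01, 5.95], [0, 0, 0]]]}}

```text
clock: 15.58
eef_pos: [617.1, 65.9, 185.5]
tcp_rot: [-3.141, 0.0, 1.577]
contact_force: [0.3, -0.1, -1.1]
opening: 0.244
```

{"method": "play_rows", "body": {"rows": [[220, [0, 0, 0], [0, 0, 0]], [220, [0, 0, 0], [0, 0, 0]], [220, [0, 0, 0], [0, 0, 0]], [220, [0, 0, 0], [0, 0, 0]]]}}

```text
clock: 15.92
eef_pos: [617.3, 66.0, 186.1]
tcp_rot: [3.141, -0.0, 1.577]
contact_force: [-0.6, 0.1, -0.5]
opening: 0.247
```

```bash
python3 snap.py wrist11 side11 top11;python3 mv.py 617.4 66 186 1.577;python3 - <<'E'
import cv2
from h import *
p=cv2.imread('pics/wrist11.png')[170:320,260:390];cv2.imwrite('pics/wrist11c.png',cv2.resize(p,(520,600),interpolation=cv2.INTER_CUBIC))
p=cv2.imread('pics/side11.png')[200:290,250:370];cv2.imwrite('pics/side11d.png',cv2.resize(p,(800,600),interpolation=cv2.INTER_CUBIC))
p=cv2.imread('pics/top11.png')[160:330,190:420];cv2.imwrite('pics/top11c.png',cv2.resize(p,(800,591),interpolation=cv2.INTER_CUBIC))
z=load('pics/wrist11.npz');print('rod@127',proj(z,[617.4,66,127]),'bore rim ctr at (617.4,66)')
z=load('pics/side11.npz');print('side rod@127',proj(z,[617.4,66,127]))
E
```

```text
t 16.0667 [617.2  66.  186. ] [ 3.1413e+00 -1.0000e-04  1.5768e+00] F [-0.8  0.4 -0.7] op 0.247 q [0.1  0.39 1.69 0.   1.07 0.1 ]
shift cm [ 0.    0.02 -0.  ] rot [ 0. -0. -0.]
rod@127 (np.float64(325.4692928061238), np.float64(265.05528494591465)) bore rim ctr at (617.4,66)
side rod@127 (np.float64(302.3928998017685), np.float64(246.7873273570736))
```

View pics/wrist11c.png

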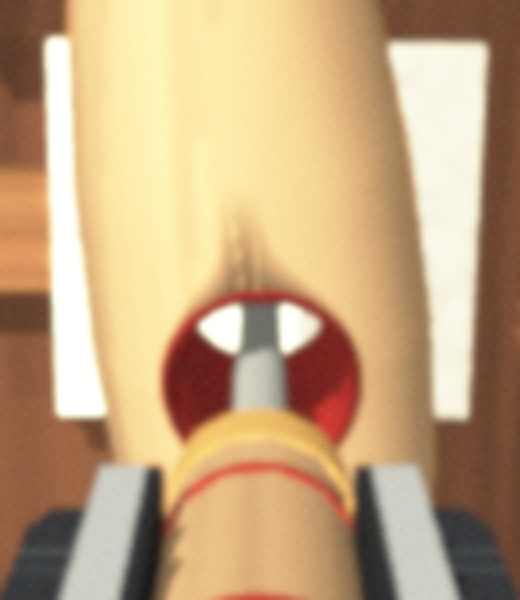

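View pics/side11d.png

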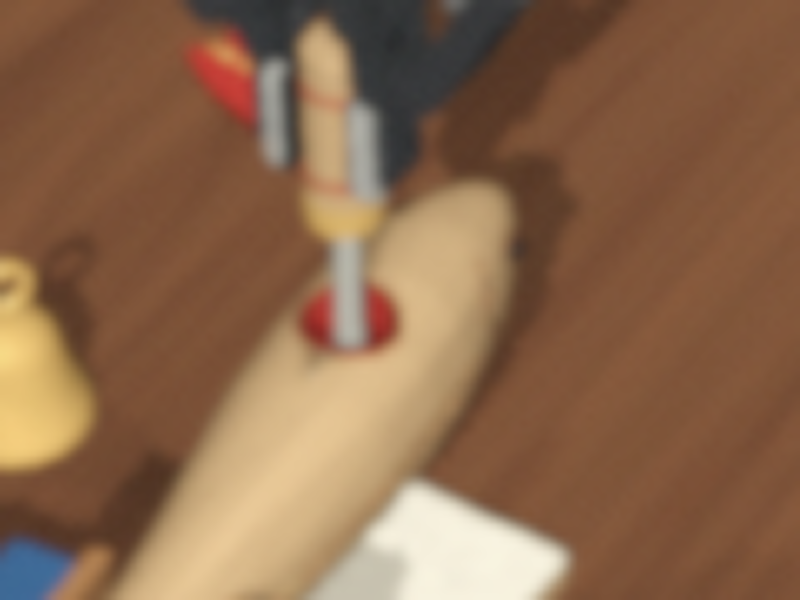

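View pics/top11c.png

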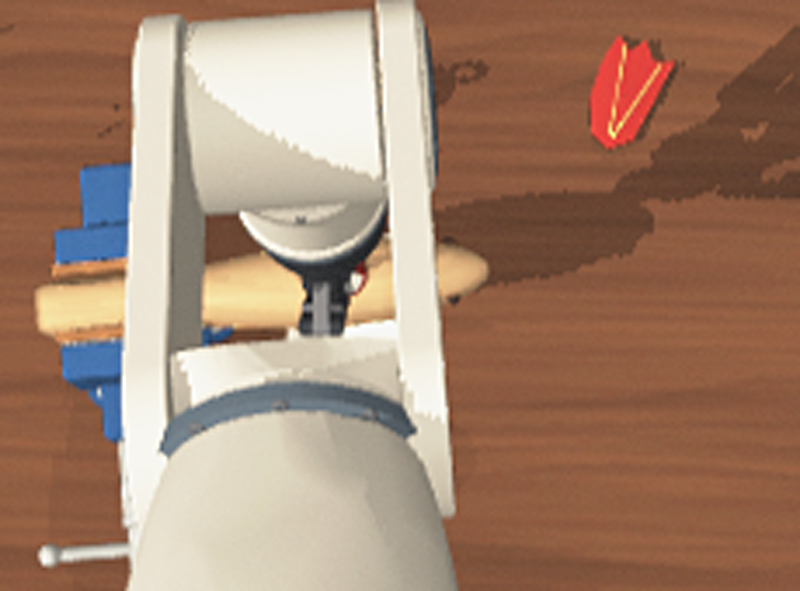

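```bash
python3 -c "
from rig import r
print(r.sign_off())"
```

```text
the job is handed in; nothing more can be done
None
```

I've handed the job in with the rod held still and plumb through the bore, about 16 s in on the clock. The sign-off gave no verdict.

**Paddle:** I gripped it by the handle and slid it flat. The top camera put the blade centre at about (619, 64), within 3 mm of the bore in each direction. The blade was still visible around the fish in the last wrist picture.

**Rod:**
- **Position and hold:** The last arm reading puts it at (617.2, 66.0), with the tool less than 0.001 rad off vertical and the rod still gripped.
- **Tip height:** It works out at about 37.5 mm above the bench, roughly 25 mm below the belly and 25 mm above the paddle. This comes from the arm reading, as no camera could see the tip below the belly.
- **Contact:** The outside force stayed near 1 N, which is sensor noise, so there was no sign of contact while lowering.

**Disagreement:** The cameras differed on where the bore centre lies along y:

| View | Bore centre y (mm) |
|---|---|
| Top | 63–65 |
| Wrist, top rim | 65–65.5 |
| Wrist, bottom rim | 63 |
| Side | 67–67.6 |

I used 66, so by the top-rim readings the rod is about 1–2 mm off the axis. The lowest readings would make it about 3 mm, still inside the 4.5 mm allowed. All views agreed on x to within about 1 mm.

**Other items:** The fin, bell and gauge looked unmoved wherever they appeared in the pictures, but I did not re-measure them or the scraper.

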